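# Clamp the roll mould in the screw press until the slip clutch gives

## Task

Get the roll press ready for the next batch: ease the wooden mould along its runway until it is fully home against the back stop, without ramming it. Then turn the knob on top of the press clockwise until its slip clutch gives, let it slip by about an eighth of a turn so that the mould is locked (never a quarter: that would crush it), and let go. Leave the other things on the table alone.

Things in the scene. Friction and masses are not known exactly. Their poses are not given: they have to be found in the camera images.
- press: Small screw press fixed on the table. Origin: on the table under the knob's vertical axis; x runs along the runway from its open end to the back stop. Steel bed: x -175 to +40 mm, 98 mm wide, top 10 mm above the table. Two guide rails on it (x -130 to +40, inner faces y = +-38, tops 24 mm above the table) leave 3 mm beside the mould each side.
- beam (a point): Centre of the top of the press's cross beam, 94 mm above the table on the knob's axis. The beam measures 44 mm in x, 142 mm in y (press's axes), underside 76 mm above the table, on posts at y = +-61 mm. Under it hangs a round spring pad, 24 mm wide, 1 to 4 mm clear of the mould's top (45 mm above the table); clockwise turning lowers it 1.6 mm per rad; at the screw's end it presses 10 N.
- stop (a point): Middle of the front face of the rigid back stop, a cross block between the rails at press x = +25 mm, 24 mm above the table (block 10 to 38 mm high). The mould's far face must touch it. Forces between mould and press adding up to over 45 N are ramming or crushing.
- mould: Loose wooden block, 130 (x) x 70 (y) x 35 mm, 0.3 to 0.55 kg, with long cavities marked on top, standing on the bed between the rails, drawn back 30 to 55 mm. Origin: centre of its underside; x towards the back stop. Fully home its far face (x = +65 mm) touches the stop: origin at press x = -40 mm. It slides along the bed with 1.5 to 6 N.
- tab (a point): Front of the mould's upright tab, 51 mm above the mould's underside. The tab, 44 mm wide in y and 12 mm thick in x (mould x -65 to -53), rises from the mould's top (35 mm) to 66 mm above its underside; tab and block are flush in front at mould x = -65 mm. Push there, or grip the tab.
- knob_mid (a point): Centre of the knurled steel knob, an upright cylinder, diameter 40 mm, 105 to 137 mm above the table; it stays at that height. Grip it from above across any diameter. Clockwise seen from above it turns easily (0.05 to 0.1 N m) until the screw ends, after an unknown 1.8 to 3.2 rad; then the torque climbs within 0.2 rad of spring wind-up to 0.42 N m and the clutch slips smoothly at that torque.
- knob_mark (a point): Point on the bright pointer on top of the knob, 15 mm from its axis, 139 mm above the table. It starts over the small tab of the collar (44 mm disc below the knob, turning with the screw, set on it at any angle) and leaves it by wind-up and slip. Slip drives a plunger through the pad onto the mould: it touches after 0.3 rad, then 8 N per rad. Let go, the wind-up springs back; screw and slip stay.
- tumbler: Bystander: lidded steel tumbler, 72 mm in diameter, 122 mm tall. Origin at the centre of its underside.
- water: Bystander: water bottle, 56 mm in diameter, 140 mm tall. Origin at the centre of its underside.
- spoon: Bystander: wooden spoon, 200 mm long, lying flat along its x.
- dish: Bystander: small steel bowl, 80 mm in diameter, 30 mm tall. Origin at the centre of its underside.
- tissues: Bystander: white paper box, 110 by 60 by 50 mm. Origin at the centre of its underside.
- mug: Bystander: white mug, 76 mm in diameter, 85 mm tall. Origin at the centre of its underside.
There are look-alikes about, which are no part of the job. Leave any green or yellow look-alike of the press alone.

How it is judged (in metres and radians):
On the way:
1. the mould is fully home against the back stop (x of mould in the frame of press above -0.0425 m), for 0.2 s.
At the end, for the whole second after the job is handed in: The mould is home against the back stop (within 2.5 mm), at rest, and clamped and locked by the slipped clutch: the forces between mould and press (pad and plunger above, and the bed below which carries them and the weight) add up to more than 28 N, which takes about 0.4 rad of slip (x of mould in the frame of press above -0.0425 m and contact force between mould and press above 28 N and linear speed of mould below 0.01 m/s); the robot touches nothing.
It fails at once if the mould is rammed against the stop or crushed by over-slipping the clutch (forces adding up to over 45 N; about a quarter turn of slip) (contact force between mould and press above 45 N).
It fails at once if a bystander is moved by more than 30 mm (distance of any of tumbler, water, spoon, dish, tissues, mug from where it was at the start of the episode above 0.03 m).
It also fails if it takes over 72 s, if anything falls off the work surface, if the arm or the gripper's body presses on something with over 40 N, if the wrist force passes 120 N, or if a joint passes its speed limit or range.

## Robot

A 6-joint arm with a two-finger parallel gripper is mounted at the origin on the work surface. World frame = base frame: x ahead of the robot, y to its left, z up, the work surface at z = 0. Lengths are in mm, angles in rad, forces in N, time in s.
With the tool pointing down it reaches from about 375 to 750 mm from the base axis. Payload 9 kg.
Tool frame: the origin (TCP) lies on the centre line of the jaws, within the pads' length; the fingertips stand 11 mm ahead of it and the grasp point (between the pads) lies 8 mm behind it (bot.nose_length is the distance from the TCP to the fingertips, in mm); z points along the fingers, y is the direction in which the jaws open and shut (so a half turn about z gives the same grasp; the last joint's range is limited). The gripper opens to 85 mm and grips with 20 to 120 N. Pads are 22 mm wide; open, the fingers measure 114 mm over their backs; the gripper's body (76 mm by 85 mm) begins 54 mm behind the grasp point. The pads swing forward as they close: fully open they stand 13 mm farther back than shut.
Start: joints at [-1.562, 0.104, 0.097, 1.564, 0, 1.353], TCP at [134.924, -584.663, 242.331] pointing down, gripper open.
Joint ranges: [-2.99, 2.99], [-0.84, 1.86], [-1.1, 1.16], [-1.84, 2.11], [-1.51, 1.56], [-3.14, 3.14]. Speed limits (rad/s): [2.22, 2.22, 2.57, 3.14, 3.14, 3.14].

## Interface

Orientations are given as a rotation vector (axis times angle).
In Python, from workcell import bot, cams, ticket, finder gives the robot as it stands.
- The arm moves only by the shell command python3 -m crank 'ROWS' [FORCE]. ROWS is JSON, a list that holds one entry, the list of rows, each a list of 7 numbers: the finger opening in mm, from 0 to 85.4, then the shift along the tool's x, y, z in units of 40 mm (1.0 is 40 mm), then the turn, a rotation vector about the tool's x, y, z in units of 5 degrees (1.0 is 5 degrees). In form: [[[fingers, x, y, z, rx, ry, rz], ...]]. A call has 1 to 5 rows; each row is the pose to reach, as a shift and turn from the pose commanded when the call began, along the tool's axes at that moment; what a row does not reach only later rows make up. A row lasts 1/8 s, in which the tool goes at most 62.5 mm and 10.7 degrees, less where a joint would pass 70% of its speed; a pose out of reach is approached as far as the arm can. A call with a gripper value outside its range is refused whole. The fingers move at their own pace and stop on an object; FORCE is the grip in N (left out, the last holds). Time passes only in rows, so rows that repeat a pose let the fingers close. It gives the time, the measured TCP pose, the force and the opening at its end, in the units of the state.
- bot.get_state(): the state, without advancing time (a new reading comes with each control period).
- cams.grab_frame(name): name is "side" or "top" or "wrist"; returns a dict with "pixels" (384x512x3 uint8, red, green, blue), "z_map" (384x512 float32, mm along the optical axis (not along the pixel's ray), 0 where there is no reading), "mtx" (3x3 intrinsics, pixels), "cam_to_world" (4x4, takes a point from camera to world coordinates). Camera axes: x right, y up, looking along -z (the intrinsics and any distortion apply to the point x, -y, -z); pixel columns grow to the right and rows downward; lengths in mm; the calibration is good to about 2 mm. A picture is of the moment at which its call begins.
- ticket.job_done(): hands the job in, once; it reports no verdict.
Trained networks look in the newest picture that a camera, given by its name, has taken for a name from the list of things; names that differ only in an ending like _2 or _b are one class to them, and where a whole thing is asked for, a point or a joint stands for the part that bears it (a point fixed in the world has none). Each returns a list of dicts, best first, with "confidence" (0 to 1); they miss things now and then, are a little off and sometimes report something else, mostly with a low value. They report only what shows in the picture. A call takes as long as a camera call. They do not tell look-alikes from the thing itself.
- finder.recognise(camera, query): "centre" ([x, y, z] in mm, in world coordinates, good to about 4 mm: the middle of the surface that is visible of it).
- finder.trace(camera, query): "region" (384x512 bool, what is visible of it).
The state is a dict: "t": time; "joint_pos": joint angles; "qvel": joint speeds; "joint_efforts": joint torques, N m; "tcp_pos": TCP position; "ee_rot": TCP orientation; "contact_force": force on the tool from outside, world axes, zero at the start; "moment": the same for the moment, N m; "gripper_width": finger opening in mm.
Only numpy, scipy, OpenCV 4.12 (cv2) and the standard library are available. Lean on these libraries where they do the work, as an engineer would, in place of code of your own. Each camera call takes 0.05 s, during which the arm holds its last target. There are 200 camera calls.

## Working session

There is one attempt and no reset: what is moved stays moved. The work goes in short steps, Python scripts to look and compute and a shell command to move; the robot and the scene stay as the last step left them, time stands still between calls to the robot, and variables do not carry over. Pictures are saved under pics/ and viewed, about 8 in all and at most 12, crops included, and the job is handed in when it is done.

```bash
mkdir -p pics; ls
cat > h.py <<'E'
import numpy as np, cv2
from scipy.spatial.transform import Rotation as R
from workcell import bot, cams, ticket, finder
def world(f,u,v):
    z=f['z_map'][int(round(v)),int(round(u))]; K=f['mtx']
    p=np.array([(u-K[0,2])/K[0,0]*z,-(v-K[1,2])/K[1,1]*z,-z,1]); return (f['cam_to_world']@p)[:3]
def pix(f,P):
    c=np.linalg.inv(f['cam_to_world'])@np.append(P,1); K=f['mtx']
    return np.array([K[0,0]*c[0]/-c[2]+K[0,2],K[1,1]*-c[1]/-c[2]+K[1,2]])
def cloud(f,m=None):
    K=f['mtx'];z=f['z_map'];v,u=np.nonzero((z>0) if m is None else (m&(z>0)));d=z[v,u]
    p=np.stack([(u-K[0,2])/K[0,0]*d,-(v-K[1,2])/K[1,1]*d,-d,np.ones_like(d)]); return (f['cam_to_world']@p)[:3].T,u,v
def save(f,n,crop=None,s=1):
    im=f['pixels'][:,:,::-1]
    if crop: im=im[crop[1]:crop[3],crop[0]:crop[2]]
    cv2.imwrite('pics/'+n,cv2.resize(im,None,fx=s,fy=s,interpolation=cv2.INTER_CUBIC))
E
cat > a.py <<'E'
from h import *
s=bot.get_state(); print(s['t'],s['tcp_pos'],s['ee_rot'],s['gripper_width'],bot.nose_length)
fs={}
for c in ['top','side']:
    f=cams.grab_frame(c); fs[c]=f; print(c,f['cam_to_world'][:3,3].round())
    for q in ['press','beam','stop','mould','tab','knob_mid','knob_mark','tumbler','water','spoon','dish','tissues','mug']:
        for d in finder.recognise(c,q)[:3]:
            if d['confidence']>.25: print(c,q,round(d['confidence'],2),np.round(d['centre']),pix(f,d['centre']).round())
im=np.hstack([cv2.resize(fs[c]['pixels'][:,:,::-1],(800,600)) for c in fs])
cv2.imwrite('pics/top.png',im[:,:800]);cv2.imwrite('pics/side.png',im[:,800:])
E
python3 a.py
```

```text
pics
0.0 [ 134.92559705 -584.28133974  241.50641977] [-3.12006261e+00 -3.55306015e-01 -2.47298787e-04] 85.33883730479172 11.0
top [ 363.  -20. 1121.]
top press 0.91 [ 275. -310.    8.] [363. 286.]
top press 0.71 [580.  54.  28.] [230. 182.]
top press 0.67 [ 678. -300.   10.] [350. 147.]
top beam 0.94 [584.  59.  26.] [229. 180.]
top beam 0.94 [ 678. -300.   13.] [350. 146.]
top beam 0.61 [ 274. -314.   13.] [365. 287.]
top stop 0.91 [ 272. -310.    7.] [363. 287.]
top stop 0.75 [584.  59.  22.] [229. 180.]
top stop 0.64 [ 675. -300.   13.] [350. 148.]
top mould 0.61 [522.  75.  48.] [222. 201.]
top tab 0.64 [520.  76.  47.] [222. 201.]
top knob_mid 0.84 [ 321. -339.  140.] [388. 271.]
top knob_mid 0.8 [604.  54. 140.] [227. 164.]
top knob_mid 0.51 [ 716. -303.  138.] [361. 119.]
top knob_mark 0.75 [ 712. -304.  134.] [361. 121.]
top knob_mark 0.72 [ 318. -345.  142.] [390. 272.]
top knob_mark 0.49 [603.  56. 136.] [226. 165.]
top tumbler 0.82 [656. 199. 121.] [172. 148.]
top water 0.63 [ 602. -102.   92.] [286. 167.]
top spoon 0.72 [489. -75.  12.] [276. 212.]
top tissues 0.6 [390. 3
[... 268 characters left out ...]
.]
side stop 0.73 [588.  81.  26.] [214. 222.]
side stop 0.61 [ 692. -300.   24.] [268. 145.]
side mould 0.7 [512.  92.  44.] [232. 233.]
side tab 0.87 [510.  84.  48.] [234. 230.]
side tab 0.69 [537. 213.  19.] [193. 263.]
side knob_mid 0.72 [ 709. -300.  130.] [264. 117.]
side knob_mid 0.51 [596.  62. 137.] [213. 187.]
side knob_mark 0.61 [459. -79.  16.] [286. 213.]
side knob_mark 0.59 [ 712. -299.  127.] [263. 117.]
side knob_mark 0.53 [594.  63. 134.] [213. 188.]
side tumbler 0.94 [641. 217. 102.] [158. 223.]
side tumbler 0.59 [585.  78.  25.] [215. 222.]
side water 0.73 [604. -93.  73.] [249. 175.]
side spoon 0.58 [458. -76.  18.] [286. 213.]
side dish 0.68 [536. 212.  19.] [194. 263.]
```

View pics/top.png

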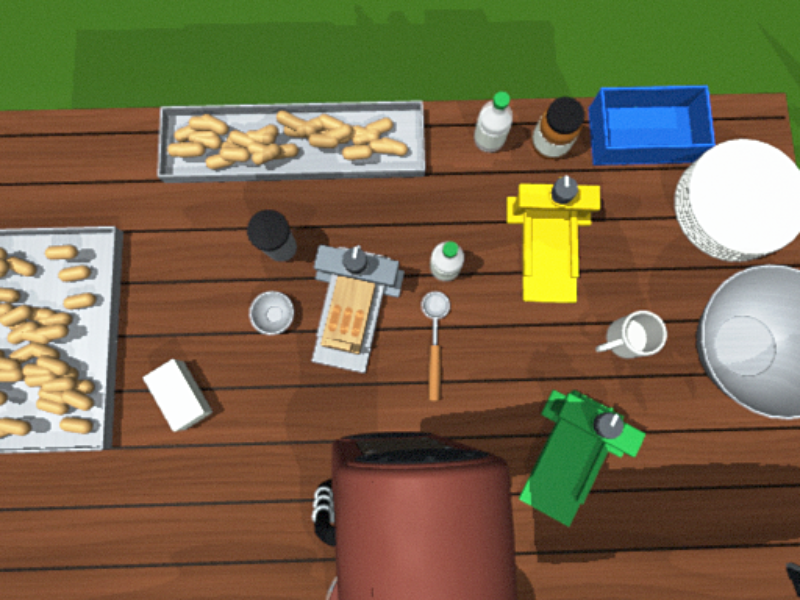

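```bash
cat > b.py <<'E'
from h import *
ims=[]
for c,(x0,y0,x1,y1) in [('top',(170,120,290,250)),('side',(150,150,290,290))]:
    f=cams.grab_frame(c); np.save(c+'.npy',f,allow_pickle=True)
    ims.append(cv2.resize(f['pixels'][y0:y1,x0:x1,::-1],(400,430),interpolation=cv2.INTER_CUBIC))
cv2.imwrite('pics/crop.png',np.hstack(ims))
f=np.load('top.npy',allow_pickle=True).item()
P,u,v=cloud(f)
# knob top
m=(abs(P[:,0]-604)<45)&(abs(P[:,1]-54)<45)&(P[:,2]>128)
q=P[m];print('knob',len(q),np.median(q,0),(q[:,:2].min(0)+q[:,:2].max(0))/2,q[:,:2].ptp(0) if hasattr(q,'ptp') else np.ptp(q[:,:2],0))
for n,lo,hi in [('beam',86,102),('mould+',38,52),('tab',66,84)]:
    m=(np.hypot(P[:,0]-560,P[:,1]-65)<170)&(P[:,2]>lo)&(P[:,2]<hi)&(np.hypot(P[:,0]-656,P[:,1]-199)>60)
    q=P[m][:,:2].astype(np.float32); print(n,len(q),np.median(P[m],0).round(1) if len(q) else '', cv2.minAreaRect(q) if len(q)>3 else '')
E
python3 b.py
```

```text
knob 191 [600.34246706  54.46363357 136.75051456] [601.47497864  55.71123358] [39.60747636 39.64454124]
beam 718 [599.4  33.   93.8] ((599.6433715820312, 12.804573059082031), (229.9617919921875, 69.2308120727539), 88.3992919921875)
mould+ 1104 [527.7  73.   44.9] ((534.7254638671875, 9.983352661132812), (192.80967712402344, 183.75637817382812), 75.80928039550781)
tab 105 [468.9  82.6  75.7] ((538.7413330078125, 5.2711639404296875), (142.2108154296875, 226.47225952148438), 8.207894325256348)
```

Three presses show: grey with the wooden mould at (355,260), yellow at (565,190) and green at (610,425). The grey one matches the description, so I'll check it in the crop and refit its pose.

View pics/crop.png

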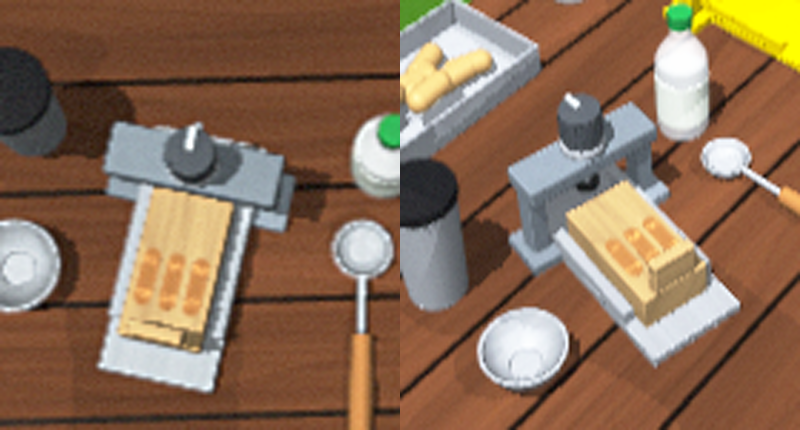

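```bash
cat > c.py <<'E'
from h import *
for c in ['top','side']:
    f=np.load(c+'.npy',allow_pickle=True).item(); P,u,v=cloud(f)
    for n,lo,hi in [('knob',134,140),('beam',90,98),('mould',42,48),('tab',72,80),('bed',7,13)]:
        m=(abs(P[:,0]-540)<150)&(P[:,1]>-25)&(P[:,1]<150)&(P[:,2]>lo)&(P[:,2]<hi)&(np.hypot(P[:,0]-656,P[:,1]-199)>65)
        q=P[m]
        if len(q)<8: print(c,n,len(q));continue
        r=cv2.minAreaRect(q[:,:2].astype(np.float32)); print(c,n,len(q),np.median(q,0).round(1),np.round(r[0],1),np.round(r[1],1),round(r[2],1))
E
python3 c.py
```

```text
top knob 156 [601.2  54.4 136.9] [602.2  54.2] [36.5 37.9] 88.7
top beam 591 [599.7  41.7  93.8] [606.5  53.8] [141.6  55.2] 76.1
top mould 922 [526.8  73.5  44.9] [544.4  64.4] [ 97.4 185.7] 61.2
top tab 76 [466.3  88.   75.4] [550.8  72.2] [ 99.7 182.5] 58.5
top bed 518 [456.4  77.7   9.9] [514.4  66.4] [159.6 208.1] 83.3
side knob 122 [601.2  59.  137.7] [601.8  58.1] [38.2 39.5] 74.9
side beam 480 [599.6  76.8  94.6] [602.5  57.5] [143.6  47. ] 75.5
side mould 787 [534.1  79.8  45.6] [536.1  74. ] [137.5 157.9] 76.5
side tab 98 [468.6  91.3  76.7] [538.   99.8] [117. 139.] 64.5
side bed 648 [463.5  99.6  10.7] [531.7  75.5] [159.4 204.2] 75.5
```

The crop confirms it: grey press with pointer knob at left-crop (190,150), wooden mould drawn back, tab at (160,330). Next I'll fit the pose in the press frame and work out the moves.

```bash
cat >> h.py <<'E'
KN=np.array([602.,56.5]); TH=np.deg2rad(-14.3)
def press(P):
    c,s=np.cos(TH),np.sin(TH); d=np.asarray(P)[...,:2]-KN; return np.stack([d[...,0]*c+d[...,1]*s,-d[...,0]*s+d[...,1]*c],-1)
def unpress(x,y): c,s=np.cos(TH),np.sin(TH); return KN+[c*x-s*y,s*x+c*y]
def to(p,psi_deg=None):
    s=bot.get_state(); r=R.from_rotvec(s['ee_rot']); x=r.as_matrix()[:,0]; psi=np.degrees(np.arctan2(x[1],x[0]))
    print('j',np.round(s['joint_pos'],2),'tcp',np.round(s['tcp_pos'],1),'psi',round(psi,1),'F',np.round(s['contact_force'],1))
    print('units',(r.inv().apply(np.array(p)-s['tcp_pos'])/40).round(3), 'rz units', None if psi_deg is None else round(-(((psi_deg-psi)+180)%360-180)/5,2))
E
cat > d.py <<'E'
from h import *
for c in ['top','side']:
    f=np.load(c+'.npy',allow_pickle=True).item(); P,u,v=cloud(f); q=press(P)
    ok=(abs(q[:,1])<80)&(q[:,0]>-200)&(q[:,0]<60)
    for n,lo,hi,e in [('knob',134,140,(-30,30)),('beam',90,98,(-40,40)),('mould',42,48,(-170,-20)),('tab',72,80,(-180,-80)),('bed',7,13,(-190,-100))]:
        m=ok&(P[:,2]>lo)&(P[:,2]<hi)&(q[:,0]>e[0])&(q[:,0]<e[1]); r=q[m]
        if len(r): print(c,n,len(r),'x',np.percentile(r[:,0],[1,99]).round(1),'y',np.percentile(r[:,1],[1,99]).round(1))
print(unpress(-185,0)); to([430,-300,240],110)
E
python3 d.py
```

```text
top knob 156 x [-18.   18.4] y [-19.8  16.5]
top beam 591 x [-22.3  21. ] y [-71.5  68.2]
top mould 888 x [-143.4  -21.2] y [-35.7  32.9]
top tab 70 x [-145.6 -133.9] y [-22.3  19.1]
top bed 353 x [-174.6 -111. ] y [-51.   45.6]
side knob 122 x [-19.5  18.6] y [-17.4  19.4]
side beam 480 x [-22.   22.3] y [-68.6  71.3]
side mould 722 x [-144.7  -21.4] y [-33.2  35.7]
side tab 75 x [-145.5 -130.9] y [-19.8  22.3]
side bed 402 x [-174.3 -113. ] y [-48.   49.1]
[422.73208969 102.19481735]
j [-1.56  0.1   0.1   1.56  0.    1.35] tcp [ 134.9 -584.7  242.4] psi 13.0 F [-0.4 -0.1  0.6]
units [ 8.788 -5.276  0.058] rz units -19.4
```

```bash
python3 -m crank '[[[0,1.25,-0.75,0,0,0,-2],[0,2.5,-1.5,0,0,0,-4],[0,3.8,-2.3,0,0,0,-6],[0,5.1,-3.05,0,0,0,-8],[0,6.4,-3.85,0,0,0,-10]]]' 60; python3 -c "
from h import *
to([425,-150,240],165.7)"
```

```text
t: 2.12
tcp_pos: [350.9, -375.6, 242.5]
ee_rot: [2.674, 1.648, -0.0]
contact_force: [1.2, 0.1, -0.3]
gripper_width: 0.1
j [-1.07 -0.16 -0.16  1.57  0.    0.96] tcp [ 350.9 -375.6  242.5] psi 63.3 F [ 1.2  0.1 -0.3]
units [ 5.872 -0.879  0.058] rz units -20.48
```

```bash
python3 -m crank '[[[0,1.2,-0.2,0,0,0,-2],[0,2.4,-0.4,0,0,0,-4],[0,3.6,-0.55,0,0,0,-6],[0,4.8,-0.7,0,0,0,-8],[0,5.9,-0.9,0,0,0,-10]]]'; python3 -c "
from h import *
to([*unpress(-185,0),240],165.7)"
```

```text
t: 2.75
tcp_pos: [425.2, -148.9, 242.5]
ee_rot: [1.726, 2.624, -0.0]
contact_force: [0.1, -0.7, -0.4]
gripper_width: 0.4
j [-0.63 -0.36 -0.33  1.6  -0.    0.53] tcp [ 425.2 -148.9  242.5] psi 113.3 F [ 0.1 -0.7 -0.4]
units [5.788 2.429 0.059] rz units -10.47
```

```bash
python3 -m crank '[[[0,1.2,0.5,0,0,0,-2],[0,2.4,1,0,0,0,-4],[0,3.6,1.5,0,0,0,-6.3],[0,4.7,1.97,0,0,0,-8.4],[0,5.8,2.43,0,0,0,-10.5]]]'; python3 -c "
from h import *
to([*unpress(-180,0),43],165.7)
f=cams.grab_frame('wrist');save(f,'wrist1.png',None,1.5)"
```

```text
t: 3.38
tcp_pos: [423.5, 102.7, 242.5]
ee_rot: [0.394, 3.116, -0.0]
contact_force: [1.1, -0.2, 0.7]
gripper_width: -0.1
j [-0.06 -0.4  -0.36  1.61 -0.    0.19] tcp [423.5 102.7 242.5] psi 165.6 F [ 1.1 -0.2  0.7]
units [-0.104 -0.018  4.988] rz units -0.02
```

View pics/wrist1.png

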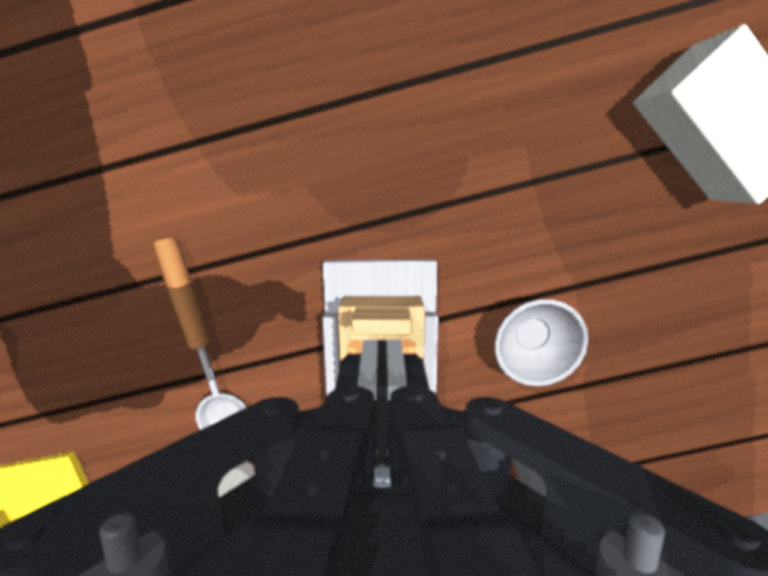

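```bash
python3 -m crank '[[[0,0,0,1.4,0,0,0],[0,0,0,2.8,0,0,0],[0,0,0,4.2,0,0,0],[0,0,0,5,0,0,0],[0,0,0,5,0,0,0]]]' && python3 -m crank '[[[0,-0.1,0,0,0,0,0],[0,-0.2,0,0,0,0,0],[0,-0.3,0,0,0,0,0],[0,-0.4,0,0,0,0,0],[0,-0.5,0,0,0,0,0]]]'; python3 -c "
from h import *
to([*unpress(-116,0),43],165.7);print(press(bot.get_state()['tcp_pos']))"
```

```text
t: 4.05
tcp_pos: [421.6, 101.2, 40.2]
ee_rot: [-0.404, -3.111, 0.001]
contact_force: [-0.5, -0.6, 0.5]
gripper_width: 0.0
t: 4.68
tcp_pos: [443.4, 95.9, 42.4]
ee_rot: [0.404, 3.115, -0.0]
contact_force: [0.4, 0.7, -0.8]
gripper_width: -0.1
j [-0.08 -0.3  -0.64  1.22 -0.    0.18] tcp [443.4  95.9  42.4] psi 165.2 F [ 0.4  0.7 -0.8]
units [-1.186  0.035 -0.015] rz units -0.1
[-163.44425945   -0.99736047]
```

```bash
python3 -m crank '[[[0,-0.08,0,0,0,0,0],[0,-0.16,0,0,0,0,0],[0,-0.24,0,0,0,0,0],[0,-0.32,0,0,0,0,0],[0,-0.4,0,0,0,0,0]]]'; python3 -m crank '[[[0,-0.08,0,0,0,0,0],[0,-0.16,0,0,0,0,0],[0,-0.24,0,0,0,0,0],[0,-0.32,0,0,0,0,0],[0,-0.4,0,0,0,0,0]]]'; python3 -c "
from h import *
to([*unpress(-116,0),43],165.7);print(press(bot.get_state()['tcp_pos']))
f=cams.grab_frame('wrist');
f=cams.grab_frame('side'); P,u,v=cloud(f); q=press(P)
m=(abs(q[:,1])<28)&(q[:,0]>-180)&(q[:,0]<-80)&(P[:,2]>72)&(P[:,2]<80); print('tab',m.sum(),np.percentile(q[m,0],[2,98]))"
```

```text
t: 5.3
tcp_pos: [458.6, 91.9, 42.2]
ee_rot: [-0.404, -3.115, 0.0]
contact_force: [-2.2, 0.5, -0.2]
gripper_width: 0.2
t: 5.92
tcp_pos: [474.2, 87.8, 42.2]
ee_rot: [-0.404, -3.116, 0.0]
contact_force: [-0.9, 0.7, -1.0]
gripper_width: -0.1
j [-0.09 -0.2  -0.56  1.21 -0.    0.17] tcp [474.2  87.8  42.2] psi 165.2 F [-0.9  0.7 -1. ]
units [-0.39   0.035 -0.019] rz units -0.1
[-131.60928956   -1.27482999]
tab 32 [-143.76511808 -106.55228208]
```

```bash
python3 -m crank '[[[0,-0.05,0,0,0,0,0],[0,-0.1,0,0,0,0,0],[0,-0.15,0,0,0,0,0],[0,-0.2,0,0,0,0,0],[0,-0.25,0,0,0,0,0]]]'; python3 -c "
from h import *
f=cams.grab_frame('side');save(f,'side2.png',(150,150,290,290),4);
P,u,v=cloud(f); q=press(P)
m=(abs(q[:,1])<38)&(q[:,0]>-180)&(q[:,0]<-20)&(P[:,2]>42)&(P[:,2]<48); print('mould',m.sum(),np.percentile(q[m,0],[1,99]))
to([*unpress(-116,0),43],165.7);print(press(bot.get_state()['tcp_pos']))"
```

```text
t: 6.65
tcp_pos: [483.7, 85.2, 42.2]
ee_rot: [-0.404, -3.115, 0.0]
contact_force: [-3.4, 1.2, 1.3]
gripper_width: 0.2
mould 196 [-130.14518584  -20.67989754]
j [-0.09 -0.17 -0.53  1.2  -0.    0.17] tcp [484.   85.2  42.3] psi 165.2 F [-0.9 -0.4  0. ]
units [-0.135  0.035 -0.018] rz units -0.1
[-121.42994412   -1.36505321]
```

View pics/side2.png

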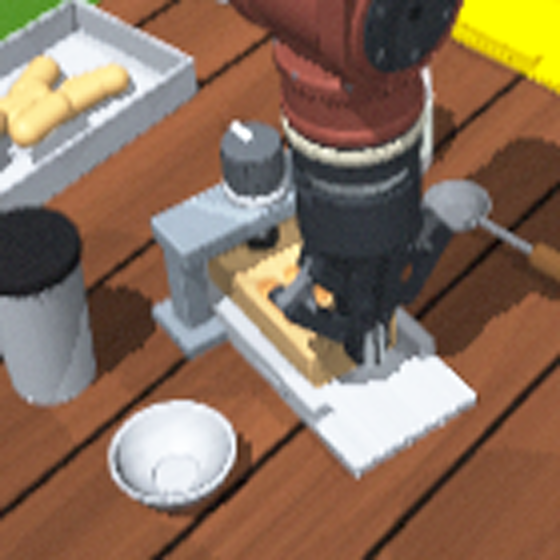

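The fingers (crop (375,350)) are against the mould front and the mould has moved under the beam. I'll ease on in small steps and watch the force.

```bash
python3 -m crank '[[[0,-0.025,0,0,0,0,0],[0,-0.05,0,0,0,0,0],[0,-0.05,0,0,0,0,0]]]'; python3 -m crank '[[[0,-0.02,0,0,0,0,0],[0,-0.04,0,0,0,0,0],[0,-0.04,0,0,0,0,0]]]'; python3 -c "
from h import *
print(press(bot.get_state()['tcp_pos']))"
```

```text
t: 7.08
tcp_pos: [485.7, 84.7, 42.3]
ee_rot: [0.404, 3.115, -0.0]
contact_force: [-0.7, 0.4, 0.5]
gripper_width: 0.0
t: 7.45
tcp_pos: [486.6, 84.5, 42.1]
ee_rot: [-0.404, -3.114, 0.0]
contact_force: [-3.7, 1.7, 2.1]
gripper_width: 0.2
[-118.70181486   -1.38330627]
```

```bash
python3 -m crank '[[[0,-0.015,0,0,0,0,0],[0,-0.03,0,0,0,0,0],[0,-0.03,0,0,0,0,0]]]'; python3 -m crank '[[[0,-0.01,0,0,0,0,0],[0,-0.02,0,0,0,0,0],[0,-0.02,0,0,0,0,0]]]'; python3 -c "
from h import *
print(press(bot.get_state()['tcp_pos']))"
```

```text
t: 7.82
tcp_pos: [486.7, 84.3, 41.7]
ee_rot: [-0.403, -3.112, 0.0]
contact_force: [-9.9, 0.2, 4.4]
gripper_width: 0.1
t: 8.2
tcp_pos: [486.8, 84.2, 41.4]
ee_rot: [-0.403, -3.111, 0.001]
contact_force: [-12.4, 1.4, 4.7]
gripper_width: -0.5
[-118.47322043   -1.65117493]
```

```bash
python3 -m crank '[[[0,0.2,0,0,0,0,0],[0,0.6,0,0,0,0,0],[0,0.8,0,-1.2,0,0,-2],[0,0.8,0,-2.5,0,0,-4],[0,0.8,0,-3.8,0,0,-6]]]';  python3 -c "
from h import *
for c in ['wrist','side','top']:
    f=cams.grab_frame(c)
    if c=='wrist': save(f,'wrist2.png')
    P,u,v=cloud(f); q=press(P); ok=(abs(q[:,1])<36)
    for n,lo,hi,a,b in [('tab',72,80,-165,-85),('mould',42,48,-150,-20),('stop',35,41,10,45)]:
        m=ok&(P[:,2]>lo)&(P[:,2]<hi)&(q[:,0]>a)&(q[:,0]<b)
        if m.sum()>5: print(c,n,m.sum(),'x',np.percentile(q[m,0],[1,5,95,99]).round(1),'y',np.percentile(q[m,1],[1,99]).round(1))
to([*unpress(0,0),200],0)"
```

```text
t: 8.82
tcp_pos: [458.3, 92.0, 196.3]
ee_rot: [-0.425, 3.111, -0.001]
contact_force: [1.1, -0.9, -0.8]
gripper_width: 0.0
wrist tab 378 x [-104.9 -104.7  -94.   -93.2] y [-21.9   8.8]
wrist mould 2168 x [-104.5 -102.3  -31.4  -24.4] y [-34.8  11.3]
side tab 70 x [-105.6 -104.5  -92.9  -91.3] y [-20.7  20.8]
side mould 415 x [-104.6 -103.2  -23.6  -21. ] y [-34.4  34.6]
top mould 388 x [-85.6 -79.9 -22.5 -20.3] y [-35.3  20.3]
top stop 18 x [34.7 34.7 38.1 38.8] y [-35.7  35.2]
j [-0.08 -0.31 -0.38  1.5  -0.   -0.35] tcp [460.2  91.8 197.6] psi -164.8 F [ 0.7  0.4 -1.8]
units [-3.189 -1.783 -0.035] rz units -32.95
```

View pics/wrist2.png

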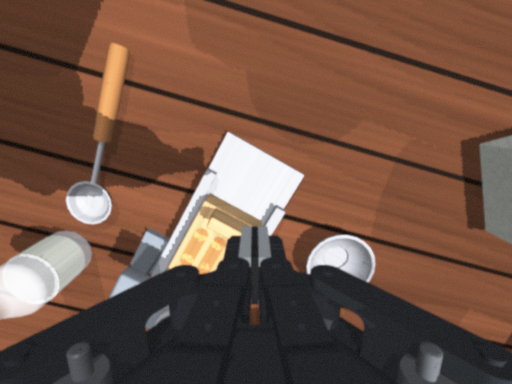

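Home confirmed: the tab front is at press x ≈ -105 mm in both the wrist and side views. Next is the knob, winding the wrist back first so one turn is enough.

```bash
python3 -m crank '[[[85,-0.6,-0.36,0,0,0,-2],[85,-1.3,-0.72,0,0,0,-4],[85,-1.9,-1.08,0,0,0,-6],[85,-2.6,-1.44,0,0,0,-8],[85,-3.2,-1.78,0,0,0,-10]]]'; python3 -m crank '[[[85,0,0,0,0,0,-2],[85,0,0,0,0,0,-4],[85,0,0,0,0,0,-6],[85,0,0,0,0,0,-8],[85,0,0,0,0,0,-10]]]';  python3 -c "
from h import *
import numpy as np
f=cams.grab_frame('wrist');save(f,'wrist3.png')
P,u,v=cloud(f); q=P-[602,56.5,0]; m=(np.hypot(q[:,0],q[:,1])<30)&(P[:,2]>133)&(P[:,2]<143)
print(m.sum(),P[m,:2].min(0),P[m,:2].max(0)) if m.sum() else print('none')
for n in ['knob_mid','knob_mark','knob_mid']: print(n,finder.recognise('wrist',n)[:2])
to([602,56.5,118])"
```

```text
t: 9.6
tcp_pos: [601.0, 56.7, 192.6]
ee_rot: [1.698, -2.642, -0.001]
contact_force: [0.8, 0.1, -0.4]
gripper_width: 84.5
t: 10.22
tcp_pos: [599.9, 56.9, 192.7]
ee_rot: [2.656, -1.677, -0.002]
contact_force: [0.1, 0.1, 0.2]
gripper_width: 85.1
2464 [583.21965495  36.78575126] [622.73458911  76.55046071]
knob_mid [{'centre': [602.8, 57.1, 139.5], 'confidence': 0.91}, {'centre': [535.5, 214.2, 8.1], 'confidence': 0.66}]
knob_mark [{'centre': [604.5, 54.8, 136.4], 'confidence': 0.74}]
knob_mid [{'centre': [602.8, 57.1, 139.5], 'confidence': 0.91}, {'centre': [535.5, 214.2, 8.1], 'confidence': 0.66}]
j [-0.12  0.11  0.01  1.48 -0.   -2.13] tcp [600.   56.9 193.3] psi -65.1 F [-0.3 -0.1 -0.5]
units [ 0.032 -0.042  1.883] rz units None
```

View pics/wrist3.png

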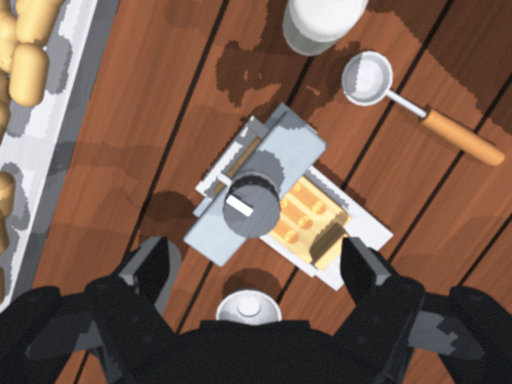

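```bash
python3 -m crank '[[[85,0.036,-0.066,0.6,0,0,0],[85,0.036,-0.066,1.2,0,0,0],[85,0.036,-0.066,1.87,0,0,0],[85,0.036,-0.066,1.87,0,0,0]]]'; python3 -m crank '[[[30,0,0,0,0,0,0],[30,0,0,0,0,0,0],[30,0,0,0,0,0,0],[30,0,0,0,0,0,0],[30,0,0,0,0,0,0]]]' 80;  python3 -c "
from h import *
to([603,56.7,118]);print(bot.get_state()['moment'])"
```

```text
t: 10.92
tcp_pos: [601.6, 56.9, 116.9]
ee_rot: [2.648, -1.686, -0.006]
contact_force: [1.2, 0.4, 0.4]
gripper_width: 85.3
t: 11.55
tcp_pos: [603.1, 56.2, 121.3]
ee_rot: [2.651, -1.683, 0.001]
contact_force: [-7.5, -2.8, 9.2]
gripper_width: 38.1
j [-0.12  0.13 -0.09  1.35 -0.   -2.13] tcp [603.1  56.2 121.3] psi -64.8 F [-7.5 -2.8  9.2]
units [-0.014 -0.004  0.081] rz units None
[-0.51786826  1.60226878 -0.01362907]
```

```bash
cat > m.py <<'E'
from h import *
import numpy as np
s=[bot.get_state()]
x=R.from_rotvec(s[0]['ee_rot']).as_matrix()[:,0]
print('psi',np.degrees(np.arctan2(x[1],x[0])).round(2),'j6',s[0]['joint_pos'][5].round(3),'mz',s[0]['moment'].round(2),'tau6',np.round(s[0]['joint_efforts'][5],3))
E
python3 m.py
python3 -m crank '[[[30,0,0.04,-0.05,0,0,0],[30,0,0.04,-0.05,0,0,2],[30,0,0.04,-0.05,0,0,4],[30,0,0.04,-0.05,0,0,6],[30,0,0.04,-0.05,0,0,8]]]'; python3 m.py; python3 -m crank '[[[30,0,0,0,0,0,2],[30,0,0,0,0,0,4],[30,0,0,0,0,0,6],[30,0,0,0,0,0,8],[30,0,0,0,0,0,10]]]'; python3 m.py
```

```text
psi -64.82 j6 -2.132 mz [-0.52  1.6  -0.01] tau6 0.006
t: 12.18
tcp_pos: [602.2, 55.9, 121.6]
ee_rot: [-1.91, 2.494, -0.001]
contact_force: [1.4, -0.3, -2.0]
gripper_width: 37.8
psi -105.12 j6 -1.43 mz [-0.21 -0.42  0.04] tau6 -2.255
t: 12.8
tcp_pos: [601.7, 56.1, 121.6]
ee_rot: [0.677, -3.068, -0.0]
contact_force: [-1.6, -0.4, -0.3]
gripper_width: 38.1
psi -155.11 j6 -0.557 mz [0.05 0.15 0.05] tau6 -2.255
```

```bash
for i in 1 ; do python3 -m crank '[[[30,0,0,0,0,0,1.5],[30,0,0,0,0,0,3],[30,0,0,0,0,0,3]]]' | head -1; python3 m.py;  python3 -m crank '[[[30,0,0,0,0,0,1.5],[30,0,0,0,0,0,3],[30,0,0,0,0,0,3]]]'|head -1; python3 m.py; done
```

```text
t: 13.18
psi -169.73 j6 -0.302 mz [ 0.17  0.29 -0.02] tau6 1.084
t: 13.55
psi 175.43 j6 -0.043 mz [0.43 0.51 0.02] tau6 1.07
```

```bash
python3 -m crank '[[[30,0,0,0,0,0,1.5],[30,0,0,0,0,0,2],[30,0,0,0,0,0,2]]]' | head -1; python3 m.py;  python3 -m crank '[[[30,0,0,0,0,0,1.5],[30,0,0,0,0,0,2],[30,0,0,0,0,0,2]]]'|head -1; python3 m.py
```

```text
t: 13.92
psi 165.49 j6 0.13 mz [0.75 0.61 0.03] tau6 0.41
t: 14.3
psi 155.46 j6 0.306 mz [0.88 0.63 0.06] tau6 0.353
```

```bash
python3 -c "
from h import *
f=cams.grab_frame('side');save(f,'side3.png',(150,130,290,270),4)"
```

```text
(no output)
```

View pics/side3.png

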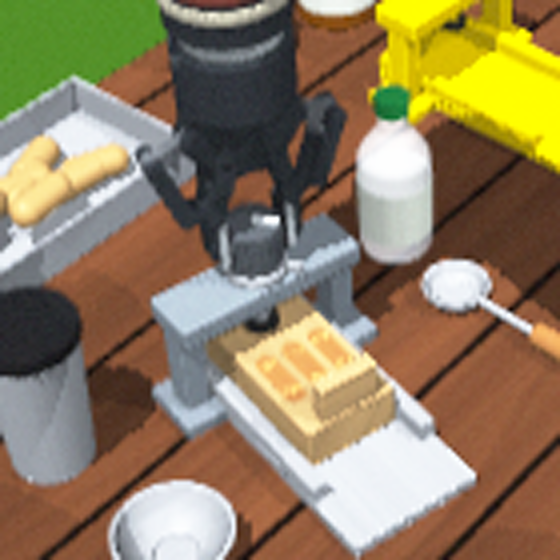

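The knob is held centrally and the pointer (265,218) turns with it; no end of screw yet at 2.4 rad.

```bash
python3 -m crank '[[[30,0,0,0,0,0,1],[30,0,0,0,0,0,1.5],[30,0,0,0,0,0,1.5]]]' | head -1; python3 m.py;  python3 -m crank '[[[30,0,0,0,0,0,1],[30,0,0,0,0,0,1.5],[30,0,0,0,0,0,1.5]]]'|head -1; python3 m.py
```

```text
t: 14.72
psi 147.97 j6 0.436 mz [0.96 0.57 0.06] tau6 0.343
t: 15.1
psi 140.46 j6 0.567 mz [1.04 0.55 0.07] tau6 0.345
```

```bash
python3 -m crank '[[[30,0,0,0,0,0,1],[30,0,0,0,0,0,1.5],[30,0,0,0,0,0,1.5]]]'; python3 m.py
```

```text
t: 15.48
tcp_pos: [601.8, 56.8, 121.6]
ee_rot: [-1.253, -2.88, -0.002]
contact_force: [-2.0, 5.1, 1.2]
gripper_width: 38.2
psi 132.97 j6 0.698 mz [1.16 0.56 0.03] tau6 0.345
```

```bash
python3 -m crank '[[[30,0.025,0.01,0,0,0,1],[30,0.025,0.01,0,0,0,1.5],[30,0.025,0.01,0,0,0,1.5]]]' |head -1; python3 m.py;python3 -m crank '[[[30,0,0,0,0,0,1],[30,0,0,0,0,0,1],[30,0,0,0,0,0,1]]]' | head -1; python3 m.py
```

```text
t: 15.85
psi 125.42 j6 0.831 mz [0.4  0.07 0.1 ] tau6 0.407
t: 16.23
psi 120.4 j6 0.919 mz [ 0.51 -0.14  0.  ] tau6 0.044
```

```bash
python3 -m crank '[[[30,0,0,0,0,0,1],[30,0,0,0,0,0,1],[30,0,0,0,0,0,1]]]' |head -1; python3 m.py;python3 -m crank '[[[30,0,0,0,0,0,1],[30,0,0,0,0,0,1],[30,0,0,0,0,0,1]]]' | head -1; python3 m.py
```

```text
t: 16.6
psi 115.38 j6 1.006 mz [ 0.66 -0.34  0.21] tau6 0.233
t: 16.98
psi 110.38 j6 1.094 mz [ 0.7  -0.59  0.42] tau6 0.406
```

```bash
python3 -m crank '[[[30,0,0,0,0,0,1],[30,0,0,0,0,0,1],[30,0,0,0,0,0,1]]]' |head -1; python3 m.py;python3 -m crank '[[[30,0,0,0,0,0,1],[30,0,0,0,0,0,2],[30,0,0,0,0,0,2]]]' | head -1; python3 m.py;python3 -m crank '[[[30,0,0,0,0,0,1],[30,0,0,0,0,0,2],[30,0,0,0,0,0,2]]]'; python3 m.py
```

```text
t: 17.35
psi 105.41 j6 1.18 mz [ 0.76 -0.74  0.4 ] tau6 0.423
t: 17.73
psi 95.34 j6 1.356 mz [ 0.76 -0.82  0.39] tau6 0.976
t: 18.1
tcp_pos: [602.0, 57.2, 121.6]
ee_rot: [2.309, 2.129, 0.002]
contact_force: [5.3, 4.1, -1.3]
gripper_width: 37.9
psi 85.34 j6 1.531 mz [ 0.81 -0.99  0.36] tau6 0.99
```

Clutch is slipping (torque flat at about 0.4) since psi ≈ 109°. Another 26° gives about 0.87 rad of slip.

```bash
python3 -m crank '[[[30,0,0,0,0,0,1.3],[30,0,0,0,0,0,2.6],[30,0,0,0,0,0,3.9],[30,0,0,0,0,0,5.2],[30,0,0,0,0,0,5.2]]]'; python3 m.py; python3 -m crank '[[[30,0,0,0,0,0,2.6],[30,0,0,0,0,0,0],[30,0,0,0,0,0,-1.5],[30,0,0,0,0,0,-2.5],[30,0,0,0,0,0,-2.5]]]' >/dev/null; python3 m.py
```

```text
t: 18.73
tcp_pos: [602.2, 57.2, 121.7]
ee_rot: [2.729, 1.554, 0.002]
contact_force: [6.3, 3.1, -2.7]
gripper_width: 38.3
psi 59.32 j6 1.985 mz [ 0.85 -1.21  0.41] tau6 1.173
psi 71.95 j6 1.764 mz [ 0.91 -1.15  0.01] tau6 -0.594
```

My unwinding call mistakenly opened with an extra forward row, so some additional slip may have happened. I'll wind up gently, staying below the slip torque, to find the screw end again and measure.

```bash
for i in 1; do python3 -m crank '[[[30,0,0,0,0,0,0.8],[30,0,0,0,0,0,0.8],[30,0,0,0,0,0,0.8]]]' |head -1; python3 m.py; python3 m.py; done; python3 -c "
from h import *
f=cams.grab_frame('wrist');save(f,'wrist4.png',(156,60,356,260),3)
f=cams.grab_frame('side');print(finder.recognise('side','knob_mark')[:2])"; python3 m.py
```

```text
t: 19.73
psi 67.88 j6 1.835 mz [ 0.89 -1.14  0.05] tau6 0.063
psi 67.88 j6 1.835 mz [ 0.89 -1.14  0.05] tau6 0.063
[{'centre': [713.6, -294.7, 128.6], 'confidence': 0.51}, {'centre': [598.1, 75.4, 133.1], 'confidence': 0.5}]
psi 67.88 j6 1.835 mz [ 0.85 -1.16 -0.01] tau6 0.048
```

View pics/wrist4.png

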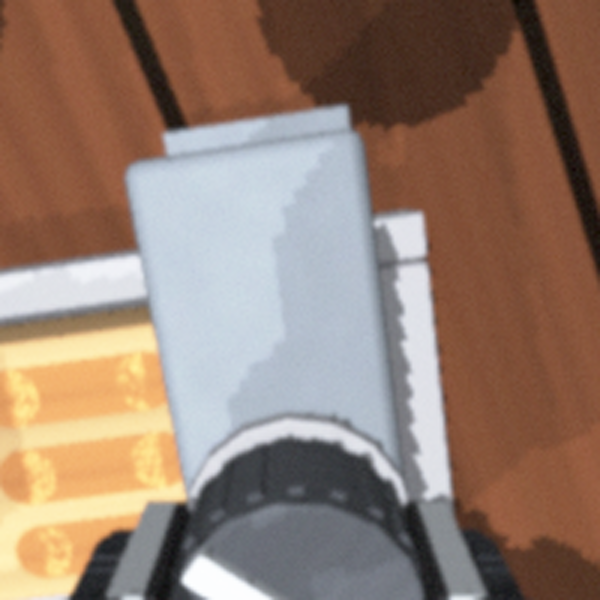

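The collar's white rim shows; its tab is hidden behind the knob. I'll keep winding in small steps and read the torque.

```bash
python3 -m crank '[[[30,0,0,0,0,0,0.6],[30,0,0,0,0,0,0.6],[30,0,0,0,0,0,0.6]]]' |head -1; python3 m.py;python3 -m crank '[[[30,0,0,0,0,0,0.6],[30,0,0,0,0,0,0.6],[30,0,0,0,0,0,0.6]]]' |head -1; python3 m.py
```

```text
t: 20.25
psi 64.88 j6 1.888 mz [ 0.91 -1.19  0.05] tau6 0.06
t: 20.62
psi 61.88 j6 1.94 mz [ 0.87 -1.13  0.03] tau6 0.06
```

```bash
python3 -m crank '[[[30,0,0,0,0,0,0.6],[30,0,0,0,0,0,0.6],[30,0,0,0,0,0,0.6]]]' |head -1; python3 m.py;python3 -m crank '[[[30,0,0,0,0,0,0.4],[30,0,0,0,0,0,0.4],[30,0,0,0,0,0,0.4]]]' |head -1; python3 m.py
```

```text
t: 21.0
psi 58.88 j6 1.992 mz [ 0.89 -1.22  0.06] tau6 0.071
t: 21.38
psi 56.88 j6 2.027 mz [ 0.9  -1.23  0.13] tau6 0.139
```

```bash
python3 -m crank '[[[30,0,0,0,0,0,0.3],[30,0,0,0,0,0,0.3],[30,0,0,0,0,0,0.3]]]' |head -1; python3 m.py
```

```text
t: 21.75
psi 55.39 j6 2.053 mz [ 0.87 -1.3   0.17] tau6 0.19
```

Torque climbs again from psi ≈ 59°, against ≈119.5° before slip, so the screw is at its end and slip is ≈1.06 rad: more than planned, but under a quarter turn. Releasing.

```bash
python3 -m crank '[[[50,0,0,0,0,0,0],[85,0,0,0,0,0,0],[85,0,0,0,0,0,0],[85,0,0,0,0,0,0],[85,0,0,0,0,0,0]]]' ; python3 -m crank '[[[85,0,0,-0.7,0,0,0],[85,0,0,-1.6,0,0,0],[85,0,0,-2.6,0,0,0],[85,0,0,-3,0,0,0],[85,0,0,-3,0,0,0]]]'; python3 -c "
from h import *
for c in ['wrist','side']:
    f=cams.grab_frame(c); P,u,v=cloud(f); q=press(P)
    for n,lo,hi in [('tab',72,80),('mould',42,48)]:
        m=(abs(q[:,1])<36)&(P[:,2]>lo)&(P[:,2]<hi)&(q[:,0]>-165)&(q[:,0]<-20)
        if m.sum()>5: print(c,n,m.sum(),np.percentile(q[m,0],[1,5,95,99]).round(1))
    if c=='wrist':
        a,b=pix(f,[602.5,56.5,137]).astype(int); print(a,b); save(f,'wrist5.png',(max(a-75,0),max(b-75,0),a+75,b+75),4)
        np.save('w5.npy',f,allow_pickle=True)
print(bot.get_state()['contact_force'])"
```

```text
t: 22.38
tcp_pos: [601.4, 57.0, 121.5]
ee_rot: [2.784, 1.456, -0.0]
contact_force: [0.3, -0.6, -1.1]
gripper_width: 85.1
t: 23.0
tcp_pos: [602.0, 57.0, 242.1]
ee_rot: [2.783, 1.456, 0.002]
contact_force: [0.4, 0.9, -0.5]
gripper_width: 85.1
wrist tab 437 [-103.9 -103.3  -92.8  -92.4]
wrist mould 3104 [-101.2  -93.5  -34.1  -30.1]
254 195
side tab 73 [-105.7 -104.2  -92.6  -20.5]
side mould 408 [-104.3 -102.9  -24.4  -20.4]
[-0.05474416  0.23000793 -0.0202926 ]
```

View pics/wrist5.png

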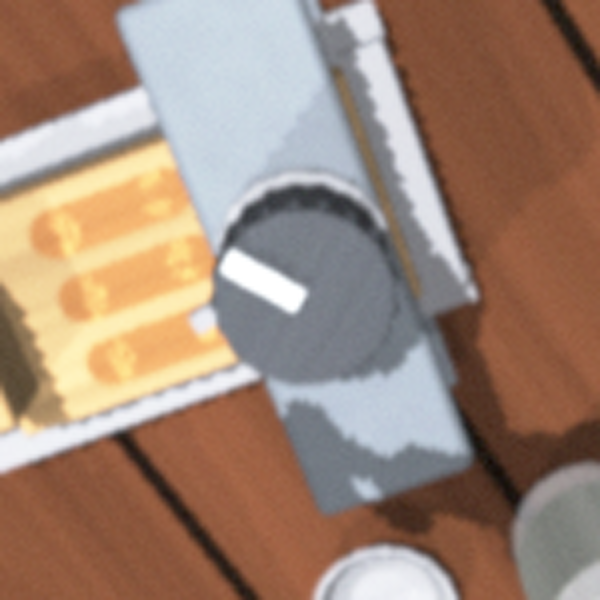

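```bash
python3 -c "
from h import *
f=np.load('w5.npy',allow_pickle=True).item();K=f['mtx'];T=f['cam_to_world']
def at(u,v,z):
    d=T[:3,:3]@np.array([(u-K[0,2])/K[0,0],-(v-K[1,2])/K[1,1],-1]);o=T[:3,3];return o+d*(z-o[2])/d[2]
c=np.array([602.5,56.5])
A=[]
for u,v,z in [(237,186.25,139),(229.75,200,102)]:
    p=at(u,v,z);d=p[:2]-c;A.append(np.degrees(np.arctan2(d[1],d[0])));print(p.round(1),np.hypot(*d).round(1),A[-1].round(1))
print('slip rad',np.radians(A[1]-A[0]))"
```

```text
[595.  72. 139.] 17.2 115.8
[573.8  58.3 102. ] 28.8 176.4
slip rad 1.0568893185356245
```

Mark against collar tab gives 1.06 rad, agreeing with the torque estimate; mould home and gripper clear.

```bash
python3 -c "
from workcell import ticket; print(ticket.job_done())"
```

```text
the job is handed in; nothing more can be done
None
```

The mould is home and clamped and the job is handed in, but I slipped the clutch about 1.06 rad, more than the eighth of a turn (0.79 rad) asked for. No verdict was reported.

- **Mould:** I pushed it with closed fingers until it stalled against the stop at about 12 N. After I let go of the knob, the side camera put the tab front at press x of about -105 mm, which is fully home. The wrist camera put it at about -104 mm.
- **Knob:** I turned it about 3.1 rad clockwise to the screw's end. The clutch then slipped at a steady torque of about 0.4 N m.
- **The error:** I had stopped at about 0.87 rad of slip. My unwinding move then opened with a mistyped forward row, which added about 0.2 rad. That move also backed the screw off slightly, so I wound it gently back to its end below the slip torque, then released.
- **Slip check:** The torque readings and the pointer against the collar tab in the last picture both gave 1.06 rad. From the stated spring values I estimate the forces between mould and press at 35–38 N, inside the 28–45 N window. I could not measure that force directly.
- **At hand-in:** The gripper was open and about 120 mm above where it had held the knob, reading no contact force. I noticed no contact with any bystander, but did not measure their positions again at the end.

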